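Lift the hot loop-handled lid off the cleaning pan with the lid lifter

TASK

The loop-handled lid is hot from heating slot car parts, so keep the gripper off it: pick up the standing lid lifter, slide its foot under the loop, lift the lid well clear of the pan keeping it level, and lower it with the lifter onto the middle of the round cork rest. Then draw the foot out and stand the lifter upright again on the bare cabinet top, clear of the lid. Leave the knob-handled lid where it is on its pan.

Things in the scene. Friction and masses are not known exactly. Their poses are not given: they have to be found in the camera images.
- lifter_grip (a point): Loose lid lifter (0.18 kg), standing upright on its flat foot on the cabinet top (z = 0). This point: centre of its wooden grip, an upright square block 22 x 22 mm, 52 mm tall, 100 mm above the foot's underside. z is up; x points to the foot's open front, at the start away from the robot within 25 degrees. The grip can be taken from above across x or y.
- lifter_foot (a point): Centre of the top face of the lifter's foot, 95 mm straight below the grip's centre, same axes. The foot is a steel plate 56 mm long (x), 40 wide (y), 5 thick; a lip on its front edge stands 5 mm above it. From its rear edge a shank 16 mm wide and 4 thick rises 57 mm, then slants forward to the grip: above the foot it is open to the front and sides for 50 mm.
- lid_loop (a point): Hot lid (loose, 0.3 kg) with a rectangular loop of steel strip over its centre. This point: middle of the underside of the loop's level top bar, 98 mm up at the start. z is up; the bar (12 mm wide, 4 thick) runs along y; the opening, 72 mm wide and 32 high, is passed along x, which at the start points away from the robot within 25 degrees. The balance point is straight below.
- lid_disc (a point): Centre of the top face of the hot lid's aluminium disc (140 mm across, 6 thick), 32 mm straight below the loop point, same axes. The disc lies on the rim of a fixed round pan 60 mm high on a ring base 148 mm across. Under the disc a plug 96 mm across and 4 mm deep sits loosely in the pan's mouth, so the lid's lowest face is 10 mm below this point.
- rest_top (a point): Round cork rest for the lid, a fixed disc 170 mm across and 12 mm thick on the cabinet top; this point is the centre of its top face. With the lid lying on it, the loop point is 42 mm above this point.
- knob_lid_top (a point): The other lid, to be left alone: the same disc, loose on a like pan, but with a small round knob (30 mm across) in place of a loop. This point is the centre of the knob's top, 96 mm above the cabinet top; z is up.
Not all that is in view belongs to the job. Leave any blue or purple look-alike of the part that bears lid_loop alone.

How it is judged:
By the outcome, as a careful person would: the job done as asked, in the order asked, and still so for the second after the job is handed in, with the robot touching nothing.
It also fails if it takes over 69 s, if anything falls off the work surface, if the arm or the gripper's body presses on something with over 40 N, if the wrist force passes 120 N, or if a joint passes its speed limit or range.

ROBOT

A 6-joint arm with a two-finger parallel gripper is mounted at the origin on the work surface. World frame = base frame: x ahead of the robot, y to its left, z up, the work surface at z = 0. Lengths are in mm, angles in rad, forces in N, time in s.
With the tool pointing down it reaches from about 350 to 875 mm from the base axis. Payload 15.5 kg.
Tool frame: the origin (TCP) lies midway between the tips of the shut fingers; the grasp point (between the pads) lies 19 mm behind it; x points along the fingers, y is the direction in which the jaws open and shut, and the axes are right-handed (so a half turn about x gives the same grasp; the last joint's range is limited). The gripper opens to 85 mm and grips with 20 to 120 N. Pads are 22 mm wide; open, the fingers measure 114 mm over their backs; the gripper's body (76 mm by 85 mm) begins 54 mm behind the grasp point. The pads swing forward as they close: fully open they stand 13 mm farther back than shut.
Start: joints at [1.159, 0.494, 1.345, -0, 1.302, -0.096], TCP at [194.106, 594.095, 231.277] pointing down, gripper open.
Joint ranges: [-2.91, 2.91], [-0.82, 2.16], [0.22, 2.67], [-1.22, 4.37], [0.12, 2.79], [-3.08, 3.08]. Speed limits (rad/s): [1.89, 1.89, 2.57, 3.01, 3.01, 3.01].

INTERFACE

Orientations are given as a rotation vector (axis times angle).
In Python, from cell import arm gives the robot as it stands.
- The arm moves only by the tool move_arm, never from a script. Its argument "deltas" is text: rows parted by semicolons, each of 4 numbers parted by spaces: the shift along the tool's x, y, z in mm, then the turn about the tool's x in rad. A call has 1 to 10 rows; each row shifts and turns the commanded pose from where the row before left it, along the tool's axes as they then stand; what a row does not reach is not made up. A row lasts 1/10 s, in which the tool goes at most 50 mm and 8.59 degrees, less where a joint would pass 70% of its speed; a pose out of reach is approached as far as the arm can. A call with a gripper value outside its range is refused whole. "hand" is the gripper command: -1 is shut, 1 is fully open, values between are in proportion, set as the call begins (left out, the last holds). The fingers move at their own pace and stop on an object; the grip force is fixed at half the most. Time passes only in rows, so rows that do not move let the fingers close. It gives the time, the measured TCP pose, the force and the opening at its end, in the units of the state.
- arm.sense(): the state, without advancing time (a new reading comes with each control period).
- arm.snapshot(name): name is "scene" or "top" or "wrist"; returns the picture (480x640x3 uint8, red, green, blue); there is no depth.
- arm.camera_params(name): a dict with "vfov" (degrees; the focal length in pixels is half the picture's height over the tangent of half this angle, whatever the lens; pixels are square), "cx", "cy" (the principal point, pixels), "extrinsics" (4x4, takes a point from camera to world coordinates); the wrist camera has in their place "tool_from_camera" (4x4, takes a point from camera to tool coordinates, whose origin is the TCP and whose axes are the tool frame's). Camera axes: x right, y down, z forward; pixel columns grow to the right and rows downward; lengths in mm; the calibration is good to about 2 mm. A picture is of the moment at which its call begins: read the wrist's pose just before it. camera_params takes no time and is no camera call.
- arm.job_done(): hands the job in, once; it reports no verdict.
The state is a dict: "time": time; "joint_positions": joint angles; "dq": joint speeds; "tau": joint torques, N m; "tool_pos": TCP position; "tcp_rot": TCP orientation; "wrist_force": force on the tool from outside, world axes, zero at the start; "torque": the same for the moment, N m; "grip_width": finger opening in mm.
Only numpy, scipy, OpenCV 4.12 (cv2) and the standard library are available. Lean on these libraries where they do the work, as an engineer would, in place of code of your own. Each camera call takes 0.05 s, during which the arm holds its last target. There are 200 camera calls.

## Working session

There is one attempt and no reset: what is moved stays moved. The work goes in short steps, Python scripts to look and compute and a tool call to move; the robot and the scene stay as the last step left them, time stands still between calls to the robot, and variables do not carry over. Pictures are saved under pics/ and viewed, about 8 in all and at most 12, crops included, and the job is handed in when it is done.

Besides the shell and the picture viewer there is one more tool, called after ">>>" as name(argument=value, ...), one argument or row to a line, values as JSON. move_arm: Moves the arm, as the interface text tells. Its arguments: {"type":"object","properties":{"deltas":{"type":"string"},"hand":{"type":"number"}},"required":["deltas"]}

```bash
mkdir -p pics; ls; cat > h.py <<'E'
import numpy as np,cv2
from cell import arm
from scipy.spatial.transform import Rotation as R
def K(p): f=240/np.tan(np.radians(p['vfov'])/2); return f,p['cx'],p['cy']
def ext(name):
    p=arm.camera_params(name)
    if name!='wrist': return p,np.array(p['extrinsics'])
    s=arm.sense(); T=np.eye(4); T[:3,:3]=R.from_rotvec(s['tcp_rot']).as_matrix(); T[:3,3]=s['tool_pos']
    return p,T@np.array(p['tool_from_camera'])
def ray(p,E,u,v):
    f,cx,cy=K(p); d=E[:3,:3]@np.array([(u-cx)/f,(v-cy)/f,1]); return E[:3,3],d/np.linalg.norm(d)
def plane(p,E,u,v,z):
    o,d=ray(p,E,u,v); return o+d*(z-o[2])/d[2]
def proj(p,E,X):
    f,cx,cy=K(p); c=np.linalg.inv(E)@np.append(X,1); return np.array([cx+f*c[0]/c[2],cy+f*c[1]/c[2]])
def snap(name,fn):
    im=arm.snapshot(name); cv2.imwrite('pics/'+fn+'.png',im[:,:,::-1]); return im
E
python3 - <<'E'
from h import *
np.set_printoptions(suppress=True,precision=3)
for n in('scene','top','wrist'):
    snap(n,n+'0'); print(n,arm.camera_params(n))
print(arm.sense())
E
```

```text
pics
scene {'vfov': 54.24429793513131, 'cx': 322.2327924493028, 'cy': 239.20674634646932, 'extrinsics': array([[  -0.679,    0.412,   -0.608, 1125.642],
       [   0.734,    0.384,   -0.559,  521.416],
       [   0.003,   -0.826,   -0.564,  723.488],
       [   0.   ,    0.   ,    0.   ,    1.   ]])}
top {'vfov': 46.361974052360154, 'cx': 318.92441156634993, 'cy': 235.04638014470157, 'extrinsics': array([[   0.03 ,   -0.992,    0.122,  318.25 ],
       [  -1.   ,   -0.03 ,   -0.003,  -81.755],
       [   0.006,   -0.122,   -0.993, 1404.571],
       [   0.   ,    0.   ,    0.   ,    1.   ]])}
wrist {'vfov': 71.36531673282859, 'cx': 320.44681103093126, 'cy': 242.42545979765003, 'tool_from_camera': array([[  -0.   ,   -0.299,    0.954, -142.115],
       [   1.   ,    0.   ,    0.   ,   -0.789],
       [  -0.   ,    0.954,    0.299,  -77.535],
       [   0.   ,    0.   ,    0.   ,    1.   ]])}
{'time': 0.15, 'joint_positions': array([ 1.159,  0.494,  1.346,  0.   ,  1.302, -0.095]), 'dq': array([ 0.001,  0.   , -0.002,  0.001,  0.001, -0.002]), 'tau': array([  0.001, -88.254, -38.407,  -0.   ,   0.007,   0.   ]), 'tool_pos': array([194.009, 593.874, 230.863]), 'tcp_rot': array([ 0.247,  1.557, -0.249]), 'wrist_force': array([ 0.426, -0.664, -0.733]), 'torque': array([-0.019, -0.005, -0.013]), 'grip_width': 85.48078735753197}
```

View pics/top0.png

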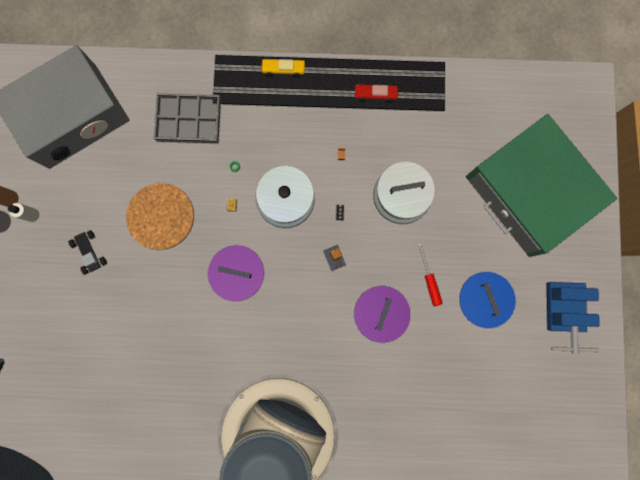

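View pics/scene0.png

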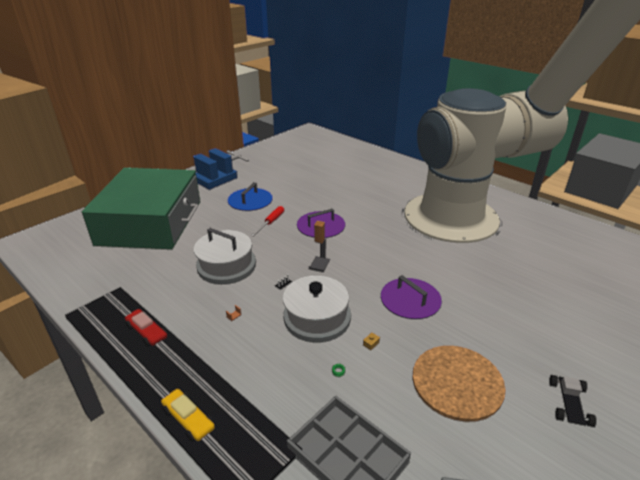

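Top view: the lifter's brown grip and grey foot are at about (335,257), and the loop lid on its pan is at (404,190). The knob lid is at (285,195) and the cork rest at (160,216). Other loops are at (236,273) and (382,313) in purple and (488,300) in blue. These lie flat with no pan, so they're look-alikes. The aluminium lid on a pan with a loop is the target.

```bash
python3 - <<'E'
from h import *
np.set_printoptions(suppress=True,precision=1)
def big(m,box):
    u0,v0,u1,v1=box; mm=np.zeros_like(m); mm[v0:v1,u0:u1]=m[v0:v1,u0:u1]
    c=max(cv2.findContours(mm,cv2.RETR_EXTERNAL,cv2.CHAIN_APPROX_NONE)[0],key=cv2.contourArea); return c
t=cv2.imread('pics/top0.png'); s=cv2.imread('pics/scene0.png')
pt,Et=ext('top'); ps,Es=ext('scene')
ht=cv2.cvtColor(t,cv2.COLOR_BGR2HSV); hs=cv2.cvtColor(s,cv2.COLOR_BGR2HSV)
br=lambda h:cv2.inRange(h,(5,110,60),(20,255,255))
def ctr(c): m=cv2.moments(c); return m['m10']/m['m00'],m['m01']/m['m00']
c=ctr(big(br(ht),(100,170,210,260))); print('rest top',c,plane(pt,Et,*c,12))
c=ctr(big(br(hs),(400,330,520,430))); print('rest scene',c,plane(ps,Es,*c,12))
c=ctr(big(br(ht),(320,240,350,275))); print('grip top(126)',c,plane(pt,Et,*c,126))
c2=ctr(big(br(hs),(308,215,332,250))); print('grip scene',c2,plane(ps,Es,*c2,100))
dk=cv2.inRange(ht,(0,0,0),(180,255,110))
b=big(dk,(380,172,430,205)); r=cv2.minAreaRect(b); print('bar',r,plane(pt,Et,*r[0],102))
q=cv2.boxPoints(r); print([plane(pt,Et,*x,102) for x in q])
lt=cv2.inRange(ht,(0,0,185),(180,60,255))
for nm,bx in(('lid',(365,150,445,230)),('knoblid',(250,155,325,235))):
    e=cv2.fitEllipse(cv2.convexHull(big(lt,bx))); print(nm,e,plane(pt,Et,*e[0],66))
b=big(dk,(270,178,300,205)); print('knob',ctr(b),plane(pt,Et,*ctr(b),96))
def crop(i,x,y,w,h,k): return cv2.resize(i[y:y+h,x:x+w],None,fx=k,fy=k,interpolation=cv2.INTER_CUBIC)
a=crop(t,315,150,130,130,3); b=crop(s,190,180,130,130,3)
b=crop(s,190,190,156,130,3)[:390,:]
cv2.imwrite('pics/crop1.png',cv2.hconcat([a[:, :390],b[:390,:405]]))
E
```

```text
rest top (159.56862170087976, 215.97184750733138) [525.1 315.5  12. ]
rest scene (458.4299821920025, 382.852452646916) [534.  322.8  12. ]
grip top(126) (335.7101449275362, 253.74327122153207) [ 433.2 -125.   126. ]
grip scene (319.07491856677524, 231.40825190010855) [ 434.1 -125.3  100. ]
bar ((407.0406188964844, 187.2515106201172), (6.241910934448242, 34.84005355834961), 80.83765411376953) [ 598.4 -290.6  102. ]
[array([ 597.9, -248.7,  102. ]), array([ 613.8, -330.1,  102. ]), array([ 599. , -332.6,  102. ]), array([ 583.1, -251.2,  102. ])]
lid ((405.7718811035156, 189.1686248779297), (54.983768463134766, 55.9652214050293), 117.49625396728516) [ 601.3 -293.3   66. ]
knoblid ((284.29425048828125, 193.47450256347656), (55.06203842163086, 56.556514739990234), 70.55490112304688) [581.5   1.6  66. ]
knob (283.9301075268817, 191.36379928315412) [580.7   0.7  96. ]
```

View pics/crop1.png

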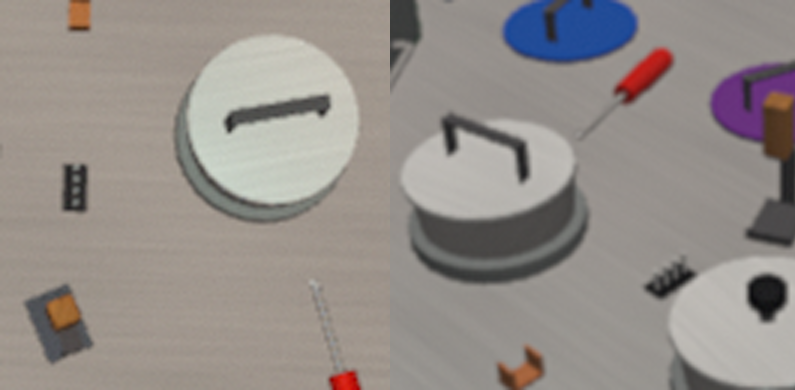

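Left crop: the target lid is silver, with a dark loop bar from about (228,122) to (328,104). The lifter's grey foot is centred near (58,322), with its brown grip on top. This is the loop lid seated on its pan, and the only lifter. Next I'll get the yaws and the tool axes.

```bash
python3 - <<'E'
from h import *
np.set_printoptions(suppress=True,precision=3)
t=cv2.imread('pics/top0.png'); h=cv2.cvtColor(t,cv2.COLOR_BGR2HSV); pt,Et=ext('top')
m=np.zeros((480,640),np.uint8); r0=(slice(240,275),slice(318,352))
m[r0]=(cv2.inRange(h,(0,0,0),(180,255,120))|cv2.inRange(h,(5,110,60),(20,255,255)))[r0]
c=max(cv2.findContours(m,0,1)[0],key=cv2.contourArea); r=cv2.minAreaRect(c); print(r)
print(np.array([plane(pt,Et,*x,5) for x in cv2.boxPoints(r)]),plane(pt,Et,*r[0],5))
s=arm.sense(); Rm=R.from_rotvec(s['tcp_rot']).as_matrix(); print(Rm)
tgt=np.array([434,-125,250.]); print(Rm.T@(tgt-s['tool_pos']))
hs=cv2.cvtColor(cv2.imread('pics/scene0.png'),cv2.COLOR_BGR2HSV)
for nm,hh,bx in(('top',h,(slice(160,270),slice(100,215))),('scene',hs,(slice(320,440),slice(390,530)))):
    m=np.zeros((480,640),np.uint8); m[bx]=cv2.inRange(hh,(5,60,40),(25,255,255))[bx]
    c=max(cv2.findContours(m,0,1)[0],key=cv2.contourArea); p,E=ext(nm)
    P=np.array([plane(p,E,*x[0],12)[:2] for x in cv2.convexHull(c)],np.float32); print(nm,cv2.minEnclosingCircle(P),cv2.fitEllipse(P))
E
```

```text
((334.0862121582031, 257.4654846191406), (22.469135284423828, 15.784103393554688), 68.19859313964844)
[[ 452.566  -95.942    5.   ]
 [ 468.459 -132.305    5.   ]
 [ 416.663 -154.513    5.   ]
 [ 400.915 -118.279    5.   ]] [ 434.587 -125.272    5.   ]
[[-0.     0.311  0.951]
 [-0.001  0.951 -0.311]
 [-1.    -0.001 -0.   ]]
[ -18.664 -608.787  451.409]
top ((525.5779418945312, 316.22125244140625), 85.9990234375) ((525.8865356445312, 316.0837707519531), (170.3071746826172, 171.66346740722656), 146.3081817626953)
scene ((528.4473266601562, 318.5004577636719), 87.63059997558594) ((528.3655395507812, 318.0565185546875), (168.98690795898438, 175.42080688476562), 108.881103515625)
```

>>> move_arm(
  deltas="-1 -30.4 22.5 0;-1 -30.4 22.5 0;-1 -30.4 22.5 0;-1 -30.4 22.5 0;-1 -30.4 22.5 0;-1 -30.4 22.5 0;-1 -30.4 22.5 0;-1 -30.4 22.5 0;-1 -30.4 22.5 0;-1 -30.4 22.5 0",
  hand=1,
)

```text
time: 1.15
tool_pos: [313.6, 233.8, 241.3]
tcp_rot: [0.248, 1.556, -0.248]
wrist_force: [1.4, -0.5, 0.3]
grip_width: 85.4
```

>>> move_arm(
  deltas="-1 -30.4 22.5 0;-1 -30.4 22.5 0;-1 -30.4 22.5 0;-1 -30.4 22.5 0;-1 -30.4 22.5 0;-1 -30.4 22.5 0;-1 -30.4 22.5 0;-1 -30.4 22.5 0;-1 -30.4 22.5 0;-1 -30.4 22.5 0",
)

```text
time: 2.15
tool_pos: [433.1, -125.2, 251.3]
tcp_rot: [0.248, 1.557, -0.248]
wrist_force: [0.3, 0.1, -0.1]
grip_width: 85.6
```

>>> move_arm(
  deltas="0 0 0 -0.144;0 0 0 -0.144;0 0 0 -0.144;0 0 0 -0.144;0 0 0 -0.144;0 0 0 0;0 0 0 0",
)

```text
time: 2.85
tool_pos: [433.0, -123.6, 251.2]
tcp_rot: [-0.313, 1.548, 0.314]
wrist_force: [-0.2, -0.4, 0.7]
grip_width: 85.8
```

```bash
cat >> h.py <<'E'
np.set_printoptions(suppress=True,precision=3)
def mat(): return R.from_rotvec(arm.sense()['tcp_rot']).as_matrix()
def lifter(im,p,E,zg=126,zf=5):
    h=cv2.cvtColor(im,cv2.COLOR_RGB2HSV)
    m=cv2.inRange(h,(5,110,60),(20,255,255))
    return m
E
python3 - <<'E'
from h import *
p,E=ext('wrist'); im=snap('wrist','w1'); s=arm.sense(); print(s['time'],s['tool_pos'],mat())
for z,X in((126,[434.5,-125.2,126]),(5,[434.5,-125.2,5])): print(z,proj(p,E,X))
E
```

```text
2.9 [ 432.96  -123.557  251.24 ] [[-0.    -0.389  0.921]
 [ 0.     0.921  0.389]
 [-1.     0.    -0.   ]]
126 [317.69  236.514]
5 [318.412 207.56 ]
```

View pics/w1.png

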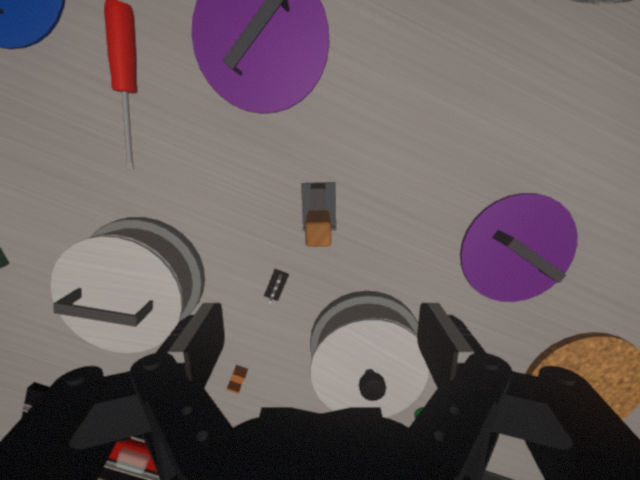

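The wrist view shows the lifter at (318,210). Its shank is at the top of the foot, nearest the robot, and the foot is square to the image, so the yaw matches. The fitted position agrees with the prediction to within 2 px, so I'll descend and grip.

>>> move_arm(
  deltas="10 -2 0 0;20 0 0 0;20 0 0 0;20 0 0 0;20 0 0 0;20 0 0 0;20 0 0 0;20 0 0 0;14 0 0 0;4 0 0 0",
)

```text
time: 3.9
tool_pos: [432.9, -125.1, 81.6]
tcp_rot: [-0.315, 1.55, 0.317]
wrist_force: [0.3, 0.5, -0.1]
grip_width: 85.5
```

>>> move_arm(
  deltas="0 0 0 0;0 0 0 0;0 0 0 0;0 0 0 0;0 0 0 0;0 0 0 0;0 0 0 0;0 0 0 0;0 0 0 0",
  hand=-1,
)

```text
time: 4.8
tool_pos: [434.1, -125.5, 83.9]
tcp_rot: [-0.318, 1.547, 0.317]
wrist_force: [-1.3, -0.3, 8.8]
grip_width: 21.7
```

>>> move_arm(
  deltas="-3 0 0 0;-8 0 0 0;-13 0 0 0;-18 0 0 0;-20 0 0 0;-20 0 0 0;-15 0 0 0;-9 0 0 0;-4 0 0 0;0 0 0 0",
)

```text
time: 5.8
tool_pos: [433.9, -125.5, 193.5]
tcp_rot: [-0.317, 1.547, 0.317]
wrist_force: [0.2, -0.6, -2.8]
grip_width: 21.0
```

>>> move_arm(
  deltas="0 -8 -1 0;0 -18 -2 0;0 -26 -3 0;0 -30 -3 0;0 -30 -3 0;0 -30 -3 0;0 -26 -3 0;0 -18 -2 0;0 -8 -1 0;0 0 0 0.04",
)

```text
time: 6.8
tool_pos: [490.7, -313.8, 192.5]
tcp_rot: [-0.284, 1.552, 0.285]
wrist_force: [0.2, -0.6, -2.4]
grip_width: 21.3
```

>>> move_arm(
  deltas="0 0 0 0.08;0 0 0 0.08;0 0 0 0.02;0 0 0 0;0 0 0 0",
)

```text
time: 7.3
tool_pos: [490.7, -312.1, 193.1]
tcp_rot: [-0.146, 1.566, 0.146]
wrist_force: [0.0, -0.9, -1.4]
grip_width: 21.0
```

```bash
python3 - <<'E'
from h import *
p,E=ext('wrist'); im=snap('wrist','w2'); snap('top','t2');snap('scene','s2'); s=arm.sense(); print(s['time'],s['tool_pos'],s['grip_width'],s['wrist_force'],mat())
for nm,X in(('bar',[598.4,-290.6,102]),('disc',[601,-293,66])): print(nm,proj(p,E,X))
a=cv2.imread('pics/w2.png'); b=cv2.imread('pics/s2.png')[150:300,150:400]; b=cv2.resize(b,None,fx=2,fy=2,interpolation=cv2.INTER_CUBIC)
o=np.zeros((600,800,3),np.uint8); o[:300,:500]=b; o[300:540,:320]=a[::2,::2]; 
c=cv2.resize(cv2.imread('pics/t2.png')[150:290,310:460],None,fx=2,fy=2); o[300:580,350:650]=c
cv2.imwrite('pics/m2.png',o)
E
```

```text
7.45 [ 490.798 -312.056  193.249] 21.35481706159259 [-0.995  0.06  -1.721] [[-0.    -0.184  0.983]
 [ 0.     0.983  0.184]
 [-1.     0.    -0.   ]]
bar [322.021 373.495]
disc [318.792 349.558]
```

View pics/w2.png

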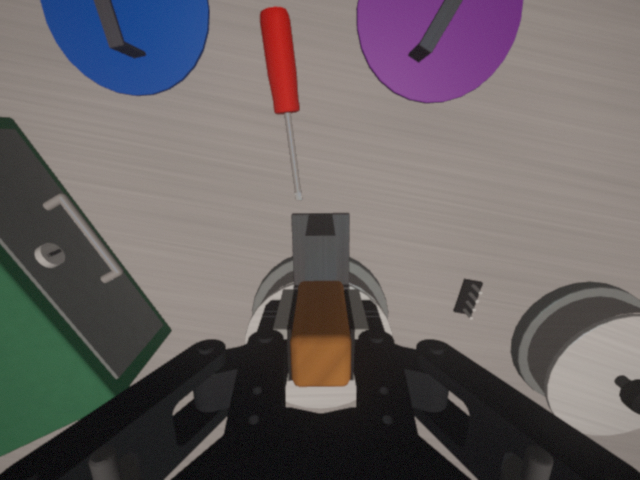

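View pics/m2.png

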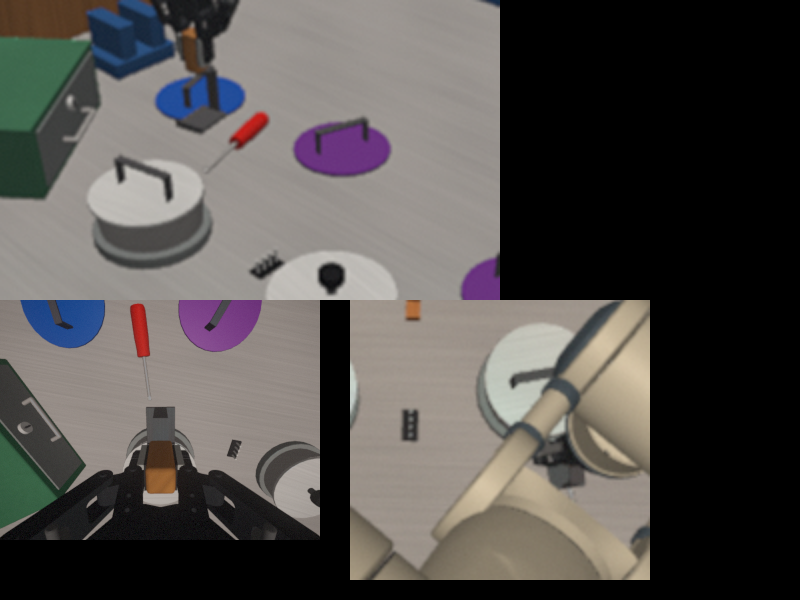

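The foot is square and centred in the jaws, at columns 292–350. The lid disc is straight ahead, with its loop hidden behind the gripper. I'll cross-check the bar's pose using the earlier wrist and scene pictures.

```bash
python3 - <<'E'
from h import *
p=arm.camera_params('wrist'); T=np.eye(4); T[:3,:3]=np.array([[0,-.389,.921],[0,.921,.389],[-1,0,0]]); T[:3,3]=[432.96,-123.557,251.24]
Ew=T@np.array(p['tool_from_camera']); ps,Es=ext('scene'); pt,Et=ext('top')
w=cv2.imread('pics/w1.png'); s=cv2.imread('pics/scene0.png')
def ell(im,bx):
    h=cv2.cvtColor(im,cv2.COLOR_BGR2HSV); m=np.zeros((480,640),np.uint8); m[bx]=cv2.inRange(h,(0,0,165),(180,45,255))[bx]
    c=cv2.convexHull(max(cv2.findContours(m,0,1)[0],key=cv2.contourArea)); return c
for nm,c,p_,E_ in(('w',ell(w,(slice(225,365),slice(40,200))),p,Ew),('s',ell(s,(slice(225,270),slice(185,262))),ps,Es)):
    P=np.array([plane(p_,E_,*x[0],66)[:2] for x in c],np.float32); print(nm,cv2.minEnclosingCircle(P),cv2.fitEllipse(P))
for u,v in((55,309),(136,320)): print(plane(p,Ew,u,v,102))
for yaw in(9,11,13):
  c,si=np.cos(np.radians(yaw)),np.sin(np.radians(yaw))
  for k in(-38,38):
    X=np.array([598.4-si*k,-290.6+c*k,102]); print(yaw,k,X,'w',proj(p,Ew,X),'s',proj(ps,Es,X),'t',proj(pt,Et,X))
a=cv2.resize(w[280:340,40:150],None,fx=3.6,fy=3.6,interpolation=2); b=cv2.resize(s[225:265,190:260],None,fx=5.5,fy=5.5,interpolation=2)
o=np.zeros((230,800,3),np.uint8); o[:a.shape[0],:a.shape[1]]=a; o[:b.shape[0],400:400+b.shape[1]]=b; cv2.imwrite('pics/c3.png',o)
E
```

```text
w ((581.4177856445312, -293.29571533203125), 64.44795227050781) ((567.1201782226562, -293.08831787109375), (66.34308624267578, 128.59063720703125), 179.0655975341797)
s ((601.40087890625, -292.65850830078125), 69.72496032714844) ((601.3507690429688, -292.612548828125), (136.55335998535156, 138.37913513183594), 45.202884674072266)
[ 608.575 -330.072  102.   ]
[ 589.835 -254.563  102.   ]
9 -38 [ 604.345 -328.132  102.   ] w [ 57.77  306.104] s [210.616 227.6  ] t [422.883 185.283]
9 38 [ 592.455 -253.068  102.   ] w [136.863 322.685] s [233.851 237.371] t [391.168 189.245]
11 -38 [ 605.651 -327.902  102.   ] w [ 57.777 307.298] s [210.231 227.848] t [422.79 184.74]
11 38 [ 591.149 -253.298  102.   ] w [136.948 321.528] s [234.228 237.107] t [391.257 189.79 ]
13 -38 [ 606.948 -327.626  102.   ] w [ 57.834 308.497] s [209.86  228.102] t [422.678 184.199]
13 38 [ 589.852 -253.574  102.   ] w [136.985 320.36 ] s [234.589 236.838] t [391.366 190.332]
```

View pics/c3.png

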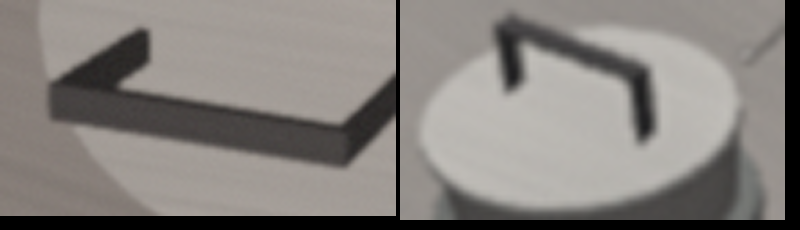

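The bar's centre is at about (600.5,-292.5) with a yaw of about 12.3°. The disc fits in the scene and top views agree within about 1 mm. I discarded the wrist disc fit because the gripper occludes part of it. Next I'll align and lower to mid-opening, then check before going in.

>>> move_arm(
  deltas="0 0 0 -0.03;2 -1 0 0;5 -1.3 0 0;8 -1 0 0;8 -1 0 0;6 0 0 0;3 0 0 0;0.5 0 0 0;0 0 0 0;0 0 0 0",
)

```text
time: 8.45
tool_pos: [491.9, -316.4, 161.1]
tcp_rot: [-0.168, 1.564, 0.168]
wrist_force: [0.8, 0.7, -1.5]
grip_width: 21.5
```

```bash
python3 - <<'E'
from h import *
s=arm.sense(); M=mat(); print(s['time'],s['tool_pos'],np.degrees(np.arctan2(M[1,2],M[0,2])),M.T@(np.array([600.5,-292.5,160.5])-s['tool_pos']))
snap('scene','s3'); b=cv2.imread('pics/s3.png')[160:300,160:300]; cv2.imwrite('pics/c4.png',cv2.resize(b,None,fx=4,fy=4,interpolation=2))
E
```

```text
8.45 [ 491.866 -316.357  161.064] 12.27474094764839 [  0.597   0.216 111.222]
```

View pics/c4.png

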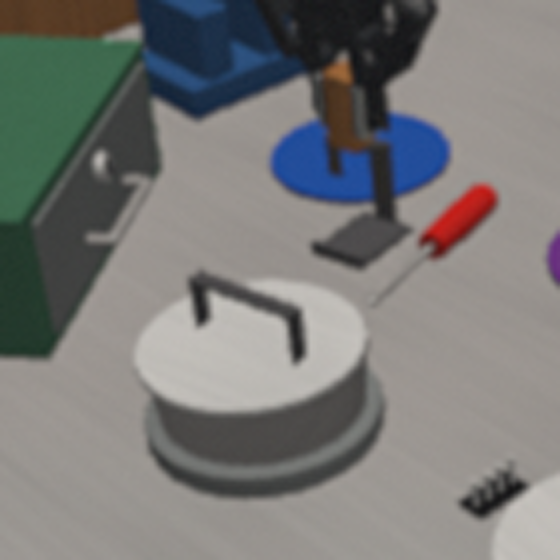

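The foot sits level behind the loop, at about (360,240) in the crop, and points squarely at its opening at (250,320). Going in.

>>> move_arm(
  deltas="0 0 4 0;0 0 8 0;0 0 12 0;0 0 14 0;0 0 14 0;0 0 14 0;0 0 8 0;0 0 4 0;0 0 0 0",
)

```text
time: 9.4
tool_pos: [568.3, -299.5, 160.6]
tcp_rot: [-0.168, 1.564, 0.168]
wrist_force: [-0.3, -0.1, -1.9]
grip_width: 21.0
```

>>> move_arm(
  deltas="0 0 4 0;0 0 6 0;0 0 8 0;0 0 7 0;0 0 5 0;0 0 3 0;0 0 0 0;0 0 0 0",
)

```text
time: 10.2
tool_pos: [600.1, -292.7, 160.7]
tcp_rot: [-0.168, 1.564, 0.168]
wrist_force: [-0.5, -0.0, -2.5]
grip_width: 21.7
```

```bash
python3 - <<'E'
from h import *
s=arm.sense(); print(s['time'],s['tool_pos'],s['wrist_force'],s['torque'])
snap('scene','s4'); b=cv2.imread('pics/s4.png')[160:300,160:300]; cv2.imwrite('pics/c5.png',cv2.resize(b,None,fx=4,fy=4,interpolation=2))
E
```

```text
10.2 [ 600.051 -292.659  160.736] [-0.456 -0.033 -2.47 ] [ 0.023 -0.009  0.023]
```

View pics/c5.png

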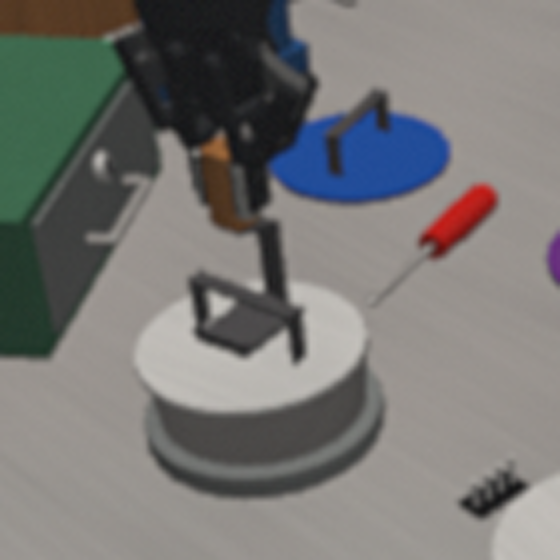

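The foot is through the loop and centred under the bar, with no contact force. Lifting gently.

>>> move_arm(
  deltas="-3 0 0 0;-5 0 0 0;-4 0 0 0;-2 0 0 0;-1.5 0 0 0;-1.5 0 0 0;-2 0 0 0;-3 0 0 0;-3 0 0 0;-3 0 0 0",
)

```text
time: 11.25
tool_pos: [600.1, -292.7, 189.0]
tcp_rot: [-0.168, 1.564, 0.168]
wrist_force: [0.5, -0.7, -5.1]
grip_width: 21.6
```

>>> move_arm(
  deltas="-3 0 0 0;-3 0 0 0;-3 0 0 0;-3 0 0 0;-2 0 0 0;-1 0 0 0;0 0 0 0;0 0 0 0",
)

```text
time: 12.05
tool_pos: [600.1, -292.6, 203.7]
tcp_rot: [-0.168, 1.564, 0.168]
wrist_force: [-0.6, 0.0, -5.0]
grip_width: 21.4
```

```bash
python3 - <<'E'
from h import *
s=arm.sense(); print(s['time'],s['tool_pos'],s['wrist_force'],s['torque'])
snap('scene','s5'); b=cv2.imread('pics/s5.png')[160:300,160:300]; cv2.imwrite('pics/c6.png',cv2.resize(b,None,fx=4,fy=4,interpolation=2))
E
```

```text
12.05 [ 600.112 -292.648  203.659] [-0.553  0.022 -5.027] [ 0.065 -0.016  0.044]
```

View pics/c6.png

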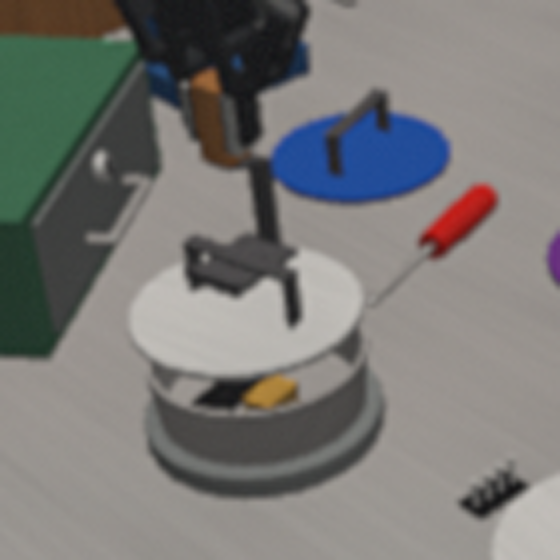

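The lid hangs level and clear of the pan, 27 mm up; the opened pan is visible at (240,390). Raising further, then carrying it smoothly to the rest.

>>> move_arm(
  deltas="-3 0 0 0;-6 0 0 0;-9 0 0 0;-12 0 0 0;-14 0 0 0;-14 0 0 0;-12 0 0 0;-9 0 0 0;-5 0 0 0;-1 0 0 0",
)

```text
time: 13.1
tool_pos: [600.3, -292.7, 289.4]
tcp_rot: [-0.169, 1.564, 0.168]
wrist_force: [-0.6, -0.7, -5.3]
grip_width: 21.5
```

>>> move_arm(
  deltas="0 2 -1 0;0 5 -2 0;0 8 -3 0;0 11 -4 0;0 14 -5 0;0 17 -5 0;0 20 -5 0;0 20 -5 0;0 20 -5 0;0 20 -5 0",
)

```text
time: 14.1
tool_pos: [530.9, -165.8, 288.8]
tcp_rot: [-0.168, 1.564, 0.168]
wrist_force: [-0.4, 0.7, -4.4]
grip_width: 21.1
```

>>> move_arm(
  deltas="0 20 -5 0;0 20 -5 0;0 20 -4 0;0 20 -2 0;0 20 0 0;0 20 2 0;0 20 4 0;0 20 6 0;0 20 7 0;0 20 8 0",
)

```text
time: 15.1
tool_pos: [499.4, 31.9, 288.9]
tcp_rot: [-0.168, 1.564, 0.168]
wrist_force: [0.8, -0.2, -5.6]
grip_width: 21.4
```

>>> move_arm(
  deltas="0 20 8 0;0 20 8 0;0 20 8 0;0 20 8 0;0 20 8 0;0 20 8 0;0 20 7 0;0 20 6 0;0 20 5 0;0 20 4 0",
)

```text
time: 16.1
tool_pos: [525.2, 242.0, 288.8]
tcp_rot: [-0.168, 1.564, 0.168]
wrist_force: [-0.0, 0.0, -5.2]
grip_width: 21.2
```

>>> move_arm(
  deltas="0 20 4 0;0 17 4 0;0 14 3 0;0 10 3 0;0 7 2 0;0 4 1 0;0 2 0.6 0;0 0 0 0;0 0 0 0",
)

```text
time: 17.0
tool_pos: [527.6, 316.4, 288.8]
tcp_rot: [-0.168, 1.564, 0.168]
wrist_force: [0.0, 0.0, -5.1]
grip_width: 21.4
```

```bash
python3 - <<'E'
from h import *
s=arm.sense(); M=mat(); print(s['time'],s['tool_pos'],s['wrist_force'],s['torque'],s['grip_width'],M.T@(np.array([526.7,317,220])-s['tool_pos']),s['joint_positions'])
snap('wrist','w6'); snap('scene','s6'); 
a=cv2.imread('pics/w6.png'); b=cv2.imread('pics/s6.png')[180:480,280:640]
o=np.zeros((480,800,3),np.uint8); o[:360,:480]=a[::1,::1][120:480,80:560]; o[:267,480:]=cv2.resize(b,(320,267)); cv2.imwrite('pics/c7.png',o)
E
```

```text
17.0 [527.591 316.432 288.774] [ 0.023  0.02  -5.057] [-0.046  0.018  0.029] 21.399228036716696 [68.774  0.752 -0.741] [ 0.443  0.432  1.289 -0.     1.42  -1.341]
```

View pics/c7.png

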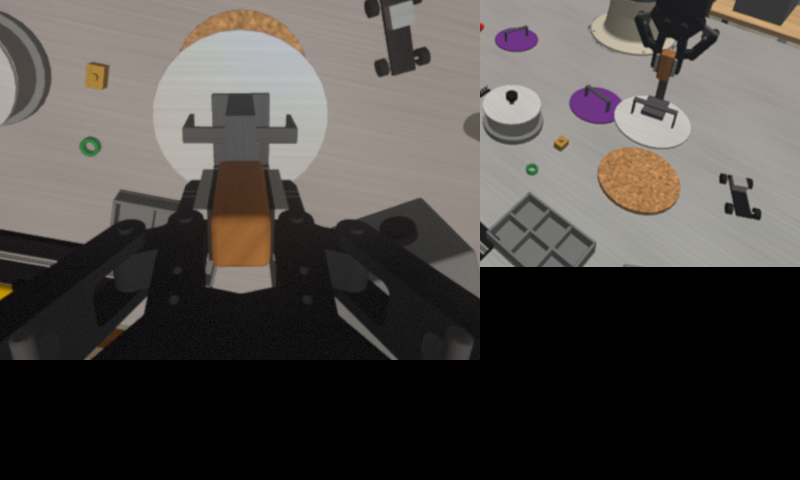

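The lid hangs level from the foot, centred above the cork. Lowering.

>>> move_arm(
  deltas="3 0.3 -0.3 0;7 0.4 -0.4 0;12 0 0 0;17 0 0 0;21 0 0 0;22 0 0 0;21 0 0 0;17 0 0 0;13 0 0 0;9 0 0 0",
)

```text
time: 18.1
tool_pos: [526.3, 317.1, 145.3]
tcp_rot: [-0.169, 1.566, 0.168]
wrist_force: [-0.3, -0.2, -5.9]
grip_width: 21.2
```

>>> move_arm(
  deltas="5 0 0 0;3 0 0 0;2 0 0 0;1.5 0 0 0;1.5 0 0 0;1.5 0 0 0;1.5 0 0 0;1.5 0 0 0;1.5 0 0 0;1.5 0 0 0",
)

```text
time: 19.1
tool_pos: [526.8, 317.4, 126.2]
tcp_rot: [-0.168, 1.564, 0.168]
wrist_force: [0.4, 0.3, -1.3]
grip_width: 21.5
```

>>> move_arm(
  deltas="1.5 0 0 0;1.5 0 0 0;1 0 0 0;1 0 0 0;0 0 0 0;0 0 0 0",
)

```text
time: 19.7
tool_pos: [526.8, 317.4, 121.3]
tcp_rot: [-0.168, 1.564, 0.168]
wrist_force: [0.9, 0.7, -1.7]
grip_width: 21.1
```

```bash
python3 - <<'E'
from h import *
s=arm.sense(); print(s['time'],s['tool_pos'],s['wrist_force'],s['torque'],s['grip_width'])
snap('scene','s7'); p,E=ext('scene'); b=cv2.imread('pics/s7.png')[290:450,360:560]; cv2.imwrite('pics/c8.png',cv2.resize(b,None,fx=4*.9,fy=4*.9,interpolation=2))
s7=cv2.imread('pics/s7.png'); h=cv2.cvtColor(s7,cv2.COLOR_BGR2HSV); m=cv2.inRange(h,(0,0,165),(180,45,255)); k=np.zeros_like(m); k[320:430,400:520]=m[320:430,400:520]
c=cv2.convexHull(max(cv2.findContours(k,0,1)[0],key=cv2.contourArea)); P=np.array([plane(p,E,*x[0],22)[:2] for x in c],np.float32); print(cv2.minEnclosingCircle(P),cv2.fitEllipse(P))
E
```

```text
19.7 [526.753 317.368 121.304] [ 0.906  0.667 -1.676] [ 0.003 -0.008 -0.011] 21.127406132406627
((527.9757080078125, 317.3717956542969), 69.26203155517578) ((527.7698364257812, 317.4347229003906), (136.98440551757812, 138.0479278564453), 0.11509248614311218)
```

The load is off the foot, and the lid's centre is at (528.0,317.4) against the rest's (528.4,318.3) in the same view. Drawing the foot straight out.

>>> move_arm(
  deltas="0 0 -2 0;0 0 -4 0;0 0 -6 0;0 0 -8 0;0 0 -10 0;0 0 -12 0;0 0 -14 0;0 0 -14 0;0 0 -14 0;0 0 -14 0",
)

```text
time: 20.75
tool_pos: [429.6, 296.2, 121.4]
tcp_rot: [-0.168, 1.564, 0.168]
wrist_force: [-0.2, 0.4, -2.7]
grip_width: 21.6
```

>>> move_arm(
  deltas="0 0 -14 0;0 0 -14 0;0 0 -12 0;0 0 -10 0;0 0 -7 0;0 0 -4 0;0 0 -1 0;0 0 0 0;0 0 0 0",
)

```text
time: 21.65
tool_pos: [370.8, 283.5, 121.3]
tcp_rot: [-0.168, 1.564, 0.168]
wrist_force: [-0.1, 0.3, -0.9]
grip_width: 21.1
```

>>> move_arm(
  deltas="2 0 0 0;5 0 0 0;7 0 0 0;7 0 0 0;5 0 0 0;3 0 0 0;2 0 0 0;1.5 0 0 0;1 0 0 0;0 0 0 0",
)

```text
time: 22.65
tool_pos: [370.4, 283.4, 87.8]
tcp_rot: [-0.168, 1.564, 0.168]
wrist_force: [0.9, -0.1, -2.6]
grip_width: 21.3
```

```bash
python3 - <<'E'
from h import *
s=arm.sense(); print(s['time'],s['tool_pos'],s['wrist_force'],s['torque'],s['grip_width'])
E
```

```text
22.65 [370.422 283.373  87.792] [ 0.896 -0.08  -2.61 ] [-0.042 -0.024 -0.014] 21.320779819776618
```

>>> move_arm(
  deltas="0.8 0 0 0;0.8 0 0 0;0.8 0 0 0;0.5 0 0 0;0.4 0 0 0;0 0 0 0;0 0 0 0",
)

```text
time: 23.35
tool_pos: [370.4, 283.3, 84.5]
tcp_rot: [-0.168, 1.564, 0.168]
wrist_force: [-0.4, -0.4, -0.8]
grip_width: 21.0
```

>>> move_arm(
  deltas="0.4 0 0 0;0.4 0 0 0;0 0 0 0;0 0 0 0",
)

```text
time: 23.75
tool_pos: [370.4, 283.4, 83.9]
tcp_rot: [-0.168, 1.564, 0.168]
wrist_force: [-2.0, -0.8, 5.4]
grip_width: 21.4
```

Foot is on the surface. Releasing gently.

>>> move_arm(
  deltas="0 0 0 0;0 0 0 0;0 0 0 0;0 0 0 0",
  hand=-0.2,
)

```text
time: 24.15
tool_pos: [370.4, 283.4, 83.6]
tcp_rot: [-0.168, 1.564, 0.168]
wrist_force: [0.6, 1.0, 0.2]
grip_width: 34.3
```

>>> move_arm(
  deltas="0 0 0 0;0 0 0 0;0 0 0 0;0 0 0 0;0 0 0 0",
  hand=0.7,
)

```text
time: 24.65
tool_pos: [370.4, 283.3, 83.7]
tcp_rot: [-0.168, 1.564, 0.168]
wrist_force: [-0.1, -0.3, 0.3]
grip_width: 72.4
```

>>> move_arm(
  deltas="-3 0 0 0;-8 0 0 0;-14 0 0 0;-20 0 0 0;-25 0 0 0;-25 0 0 0;-25 0 0 0;-20 0 0 0;-10 0 0 0;0 0 0 0",
)

```text
time: 25.65
tool_pos: [370.8, 283.6, 234.9]
tcp_rot: [-0.167, 1.562, 0.169]
wrist_force: [0.2, -0.2, 0.4]
grip_width: 72.5
```

```bash
python3 - <<'E'
from h import *
s=arm.sense(); print(s['time'],s['tool_pos'],s['wrist_force'],s['grip_width'])
snap('scene','s8'); snap('wrist','w8'); p,E=ext('scene')
s7=cv2.imread('pics/s8.png'); h=cv2.cvtColor(s7,cv2.COLOR_BGR2HSV); m=cv2.inRange(h,(0,0,165),(180,45,255)); k=np.zeros_like(m); k[320:430,400:520]=m[320:430,400:520]
c=cv2.convexHull(max(cv2.findContours(k,0,1)[0],key=cv2.contourArea)); P=np.array([plane(p,E,*x[0],22)[:2] for x in c],np.float32); print(cv2.minEnclosingCircle(P))
o=np.zeros((480,800,3),np.uint8); o[:,:480]=s7[:,160:]; o[:240,480:]=cv2.resize(cv2.imread('pics/w8.png'),(320,240)); cv2.imwrite('pics/c9.png',o)
E
```

```text
25.65 [370.843 283.62  234.919] [ 0.157 -0.19   0.428] 72.49035142382273
((527.878662109375, 317.3955383300781), 69.21958923339844)
```

View pics/c9.png

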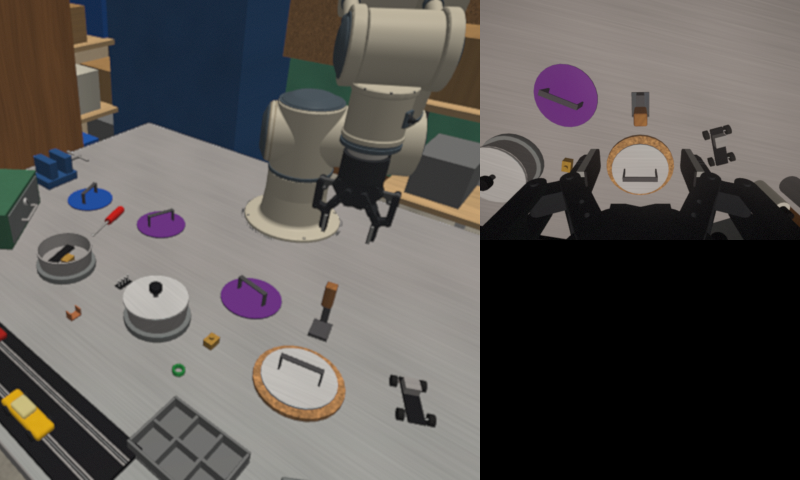

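The lid sits in the middle of the cork at (298,380). The lifter stands upright on the bare top at (325,310), and the knob lid is undisturbed at (157,305). The gripper is clear of everything, so I'm handing in.

```bash
python3 -c "
from h import *
print(arm.job_done())"
```

```text
the job is handed in; nothing more can be done
None
```

The job is done and handed in at about 26 s on the robot's clock. I took the standing lifter, passed its foot under the loop and lifted the hot lid level. The lid then went over to the cork rest and down onto it with the lifter. After that I drew the foot out and stood the lifter upright on the bare top at about (370,283).

**Last checks:**
- **Lid placement:** its centre is at (527.9,317.4), and the cork centre measures (528.4,318.3) in the same view. The top camera put the cork at (525.7,316.2), so the two views differ by about 3 mm, roughly the calibration tolerance. I aimed between them.
- **Lifter:** it stands upright, with its foot roughly 60 mm clear of the lid's edge.
- **Other lids:** the knob lid shows no sign of having moved in the final picture. The blue and purple look-alikes were not touched.
- **Forces:** the highest wrist reading at the end of any move was about 9 N. The gripper is open and about 150 mm above the lifter, touching nothing.

One lid measurement disagreed: a wrist-camera fit of the disc put it well off because the gripper hid part of it. I discarded that fit and used the scene and top views.

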